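# Slide the top soldering tile off the pile and home against the stop

## Task

Slide the top ceramic soldering tile sideways off the pile in the rack, out of the rack's open side and onto the wooden board next to it, without lifting or tipping it and without shifting the two tiles below. Then push it gently home and hold it pressed against the steel stop at the far end of the board with about 7 N for a second to seat it, and let go: its leading edge must lie flush and square against the stop, with the tile wholly on the board. The tiles are brittle: press on them only lightly, and leave the three blocks standing round about where they are.

Things in the scene. Friction and masses are not known exactly. Their poses are not given: they have to be found in the camera images.
- tile_top_center (a point): centre of the top tile of the pile: white square ceramic tile, 96 x 96 x 10 mm, about 0.24 kg, smooth (friction about 0.24 on tiles and board, more under fingertips). Axes along its edges, z up; upper face 5 mm above this point. Too wide to grasp, its rear and side edges hidden by the rack's walls: press on it from above and drag. It cracks when pressed or pushed with over 20 N
- tile_mid_center (a point): centre of the second tile, just below the top one, equal in size; rests loose on the lowest tile. Nothing but friction keeps it from following the top tile
- tile_low_center (a point): centre of the lowest tile, equal in size; lies loose on the rack's floor
- rack: fixed pale wooden rack holding the pile of three tiles; origin on the bench under the pile's middle. Its +y points out of its open side to the board: the way to slide. Floor 12 mm above the bench, pile's top at 42 mm. Side walls (inner faces x = -52 and 52 mm, outer -61 and 61, y = -62 to 16 mm) and rear wall (inner face y = -53 mm) rise to 44 mm, 2 mm above the pile's top
- rest: fixed board of darker wood beyond the rack's open side, 130 mm wide (its x), 160 mm long (its y), top 27 mm above the bench, 5 mm lower than the top tile's underside. Origin on the bench under the middle of the edge facing the rack; +y leads to the stop, within 3 degrees of the rack's +y. An open gap of 8 to 24 mm between pile and board is bridged by the tile as it slides
- charcoal_center (a point): centre of the black charcoal soldering block, 50 x 75 x 32 mm, loose on the bench beside the rack and board; leave it alone
- steel_block_center (a point): centre of the grey square steel bench block, 52 x 52 x 20 mm, loose on the bench; leave it alone
- brass_block_center (a point): centre of the brass cube with round cups, 50 mm, loose on the bench; leave it alone
- rack_mouth (a point): point on the rack's open side, on the middle of the edge of the pile, 32 mm above the bench: level of the underside of the top tile; axes as the rack's
- board_end (a point): middle of the far end edge of the board's top, 160 mm along its y; axes as the board's. Near it a steel stop bar (90 mm wide across the board, square to it, 12 mm thick, 8 mm high) is screwed down. The stop's place is not measured: its face is anywhere from 128 to 146 mm along the board's y, so find it by feel or sight. 4 to 11 N seats the tile on it; over 15 N chips the tile

How it is judged (in metres and radians):
On the way, in this order (a step that is already met when the one before it is completed fails the run):
1. the top tile has been slid off the pile: it is clear of the second tile's edge and down on the board (y of tile_top_center in the frame of tile_mid_center above 0.098 m and height (world z) of tile_top_center below 0.034 m), for 0.1 s.
2. the tile, on the board, is held pressed against the stop with 4 to 11 N (y of tile_top_center in the frame of stop above -0.052 m and contact force between tile_top and stop between 4 and 11 N), for 0.5 s.
At the end, for the whole second after the job is handed in: the tile that was on top lies flat on the board, wholly on it (centre within 17 mm of the board's middle line), home against the steel stop (gap under 2 mm) and square to it (within 0.035 rad); the two tiles below are in the rack within 5 mm of where they were (y of tile_top_center in the frame of stop above -0.05 m and x of tile_top_center in the frame of rest between -0.017 and 0.017 m and angle between the x axis of tile_top_center and the x axis of rest, either way round below 0.035 rad and height (world z) of tile_top_center between 0.029 and 0.034 m and angle between tile_top_center's own z axis and vertical below 0.03 rad and distance of each of tile_mid_center, tile_low_center from where it was at the start of the episode below 0.005 m); the robot touches nothing.
It fails at once if a lower tile shifted by more than 5 mm (distance of any of tile_mid_center, tile_low_center from where it was at the start of the episode above 0.005 m).
It fails at once if the top tile pressed or pushed by the robot with more than 20 N (contact force between any of the arm, the fingers and tile_top above 20 N).
It fails at once if the tile forced against the stop with more than 15 N (contact force between tile_top and stop above 15 N).
It fails at once if the top tile lifted (more than 8 mm above where it lay) or tipped (more than 0.17 rad) (height (world z) of tile_top_center above 0.045 m or angle between tile_top_center's own z axis and vertical above 0.17 rad).
It fails at once if one of the three blocks moved by more than 15 mm (distance of any of charcoal_center, steel_block_center, brass_block_center from where it was at the start of the episode above 0.015 m).
It also fails if it takes over 69 s, if anything falls off the work surface, if the arm or the gripper's body presses on something with over 40 N, if the wrist force passes 120 N, or if a joint passes its speed limit or range.

## Robot

A 6-joint arm with a two-finger parallel gripper is mounted at the origin on a cart in front of the work surface, level with it; the furniture and walls round the work are solid. World frame = base frame: x ahead of the robot, y to its left, z up, the work surface at z = 0. Lengths are in m, angles in degrees, forces in N, time in s.
With the tool pointing down it reaches from about 0.375 to 0.9 m from the base axis. Payload 3.1 kg.
Tool frame: the origin (TCP) lies on the centre line of the jaws, within the pads' length; the fingertips stand 25 mm ahead of it and the grasp point (between the pads) lies 6 mm ahead of it; z points along the fingers, y is the line along which they close (so a half turn about z gives the same grasp; the last joint's range is limited). The gripper opens to 87 mm and grips with 3 to 60 N. Pads are 19 mm wide; open, the fingers measure 117 mm over their backs; the gripper's body (75 mm by 190 mm) begins 51 mm behind the grasp point.
Start: joints at [56.522, 30.224, 82.088, -0, 67.689, -10.227], TCP at [0.247, 0.574, 0.248] pointing down, gripper open.
Joint ranges: [-176.69, 176.69], [-43.24, 126.21], [12.49, 139.97], [-82, 262], [0, 151.66], [-163.58, 163.58]. Speed limits (degrees/s): [159.86, 159.86, 180, 180, 180, 180].

## Interface

Orientations are given as a 3x3 rotation matrix whose columns are the frame's x, y, z axes.
In Python, from rig import * gives the robot as it stands.
- The arm moves only by the tool step_arm, never from a script. Its argument "steps" is a list of rows, each a list of 7 numbers: the shift along the tool's x, y, z normalised to -1 to 1, where 1 is 0.3 m, then the turn, a rotation vector about the tool's x, y, z normalised to -1 to 1, where 1 is 45 degrees, then the gripper's target within -1 to 1 (shut at 1, half-way at 0, fully open at -1). A call has 1 to 8 rows; each row is the pose to reach, as a shift and turn from the pose commanded when the call began, along the tool's axes at that moment; what a row does not reach only later rows make up. A row lasts 1/12 s, in which the tool goes at most 41.7 mm and 7.16 degrees, less where a joint would pass 70% of its speed; a pose out of reach is approached as far as the arm can. A call with a number of a shift or a turn outside -1 to 1 is refused whole. A call with a gripper value outside its range is refused whole. The fingers move at their own pace and stop on an object; the grip force is fixed at half the most. Time passes only in rows, so rows that repeat a pose let the fingers close. It gives the time, the measured TCP pose, the force, the opening and the grip force at its end, in the units of the state.
- read_state(): the state, without advancing time (a new reading comes with each control period).
- capture(name): name is "side" or "top"; returns a dict with "image" (400x640x3 uint8, red, green, blue), "vertical_fov" (degrees; the focal length in pixels is half the picture's height over the tangent of half this angle, whatever the lens; pixels are square), "cx", "cy" (the principal point, pixels), "k1" (the pictures are not rectified: a ray, as slopes to the right and down, at radius r is drawn at 1 + k1 r^2 times it, then the intrinsics apply), "world_from_camera" (4x4, takes a point from camera to world coordinates). Camera axes: x right, y down, z forward; pixel columns grow to the right and rows downward; lengths in m; the calibration is good to about 2 mm. A picture is of the moment at which its call begins. There is no depth.
- hand_in(): hands the job in; it is judged then, once.
The state is a dict: "time_s": time; "joint_positions": joint angles; "qvel": joint speeds; "tau": joint torques, N m; "position": TCP position; "tcp_rot": TCP orientation; "force": force on the tool from outside, world axes, zero at the start; "moment": the same for the moment, N m; "opening": opening from 0.0 (shut) to 1.0 (fully open); "grasp_force": force on a finger pad.
Only numpy, scipy, OpenCV 4.12 (cv2) and the standard library are available. Lean on these libraries where they do the work, as an engineer would, in place of code of your own. Each camera call takes 0.05 s, during which the arm holds its last target. There are 200 camera calls.

## Working session

There is one attempt and no reset: what is moved stays moved. The work goes in short steps, Python scripts to look and compute and a tool call to move; the robot and the scene stay as the last step left them, time stands still between calls to the robot, and variables do not carry over. Pictures are saved under pics/ and viewed, at most 10 in all, crops included, and the job is handed in when it is done.

Besides the shell and the picture viewer there is one more tool, called as name(argument=value, ...), one argument or row to a line, values as JSON. step_arm: Moves the arm, as the interface text tells. Scaled input: -1 to 1 covers 0.3 m each way for a shift and 45 degrees each way for a turn. Its arguments: {"type":"object","properties":{"steps":{"type":"array"}},"required":["steps"]}

```bash
mkdir -p pics; cat > h.py <<'E'
from rig import *
import numpy as np, cv2
def ray(c,u,v):
    f=c["image"].shape[0]/2/np.tan(np.radians(c["vertical_fov"])/2)
    d=np.array([(u-c["cx"])/f,(v-c["cy"])/f]); s=d.copy()
    for _ in range(30): s=d/(1+c["k1"]*(s@s))
    T=np.array(c["world_from_camera"]); return T[:3,3],T[:3,:3]@np.array([s[0],s[1],1])
def at(c,u,v,z):
    o,d=ray(c,u,v); return o+d*(z-o[2])/d[2]
def proj(c,p):
    T=np.array(c["world_from_camera"]); q=T[:3,:3].T@(np.array(p)-T[:3,3]); s=q[:2]/q[2]
    f=c["image"].shape[0]/2/np.tan(np.radians(c["vertical_fov"])/2)
    return s*(1+c["k1"]*(s@s))*f+[c["cx"],c["cy"]]
def save(c,n,box=None,k=1):
    im=c["image"][:,:,::-1]
    if box: x0,y0,x1,y1=box; im=im[y0:y1,x0:x1]
    cv2.imwrite(n,cv2.resize(im,None,fx=k,fy=k,interpolation=cv2.INTER_CUBIC))
E
python3 - <<'E'
from h import *
for n in("top","side"):
    c=capture(n); save(c,f"pics/{n}0.png"); print(n,c["vertical_fov"],c["cx"],c["cy"],c["k1"],np.round(c["world_from_camera"],3).tolist())
s=read_state(); print(s)
E
```

```text
top 43.90210928077153 319.72094990000386 204.72007608649355 -0.002542708790442994 [[0.002, -0.985, 0.174, 0.382], [-1.0, -0.003, -0.005, -0.035], [0.006, -0.174, -0.985, 0.905], [0.0, 0.0, 0.0, 1.0]]
side 48.33479269026314 317.04316261557085 202.1769193666613 -0.013332884390315441 [[-0.999, -0.009, 0.039, 0.527], [-0.038, 0.499, -0.866, 0.677], [-0.012, -0.866, -0.499, 0.476], [0.0, 0.0, 0.0, 1.0]]
{'time_s': 0.1, 'joint_positions': array([ 5.65227128e+01,  3.02738029e+01,  8.21474683e+01, -4.79692292e-04,
        6.76879521e+01, -1.02299449e+01]), 'qvel': array([-0.00340703, -0.1264947 , -0.17659975, -0.02151252, -0.0146048 ,
       -0.02015505]), 'tau': array([-9.33370866e-04, -4.40985990e+01, -1.77149749e+01,  6.34274818e-02,
        5.33962506e-02, -6.40726989e-05]), 'position': array([0.24635924, 0.57375549, 0.24667643]), 'tcp_rot': array([[-9.18810604e-01,  3.94697328e-01, -1.04506937e-03],
       [ 3.94698573e-01,  9.18809281e-01, -1.59432983e-03],
       [ 3.30941714e-04, -1.87737454e-03, -9.99998183e-01]]), 'force': array([ 0.80083043, -0.73297709,  0.14700998]), 'moment': array([-0.00828772, -0.02828851, -0.01285924]), 'grasp_force': 0.0, 'opening': 0.9952242253821025}
```

View pics/top0.png

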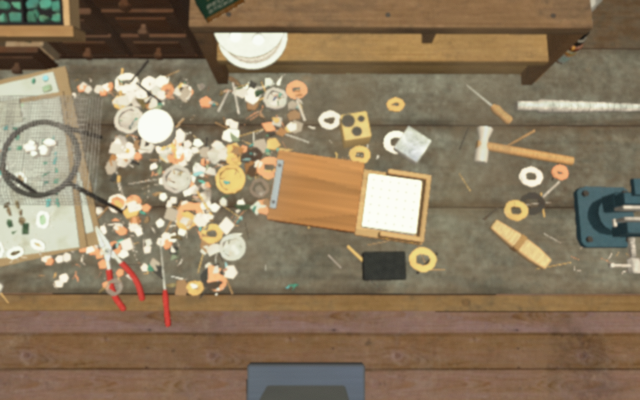

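View pics/side0.png

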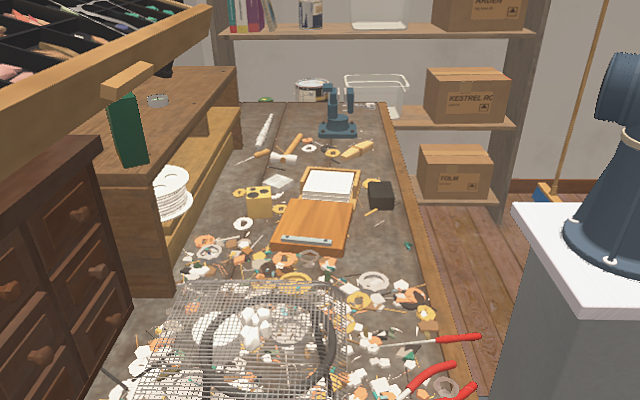

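The top view shows the board at about (270–363, 150–232), the stop at its left end (~275,183), and the tile pile at about (362–425, 172–238). The brass cube is near (356,126), steel near (412,144) and charcoal near (384,266). I'll enlarge both views.

```bash
python3 - <<'E'
from h import *
c=capture("top"); save(c,"pics/top1.png",(260,140,440,260),4.4)
c=capture("side"); save(c,"pics/side1.png",(260,155,370,265),5.4)
E
```

```text
(no output)
```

View pics/top1.png

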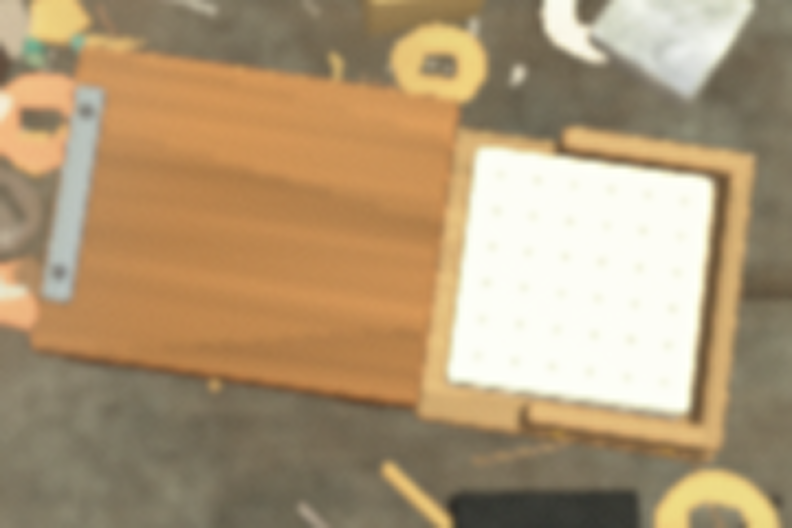

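View pics/side1.png

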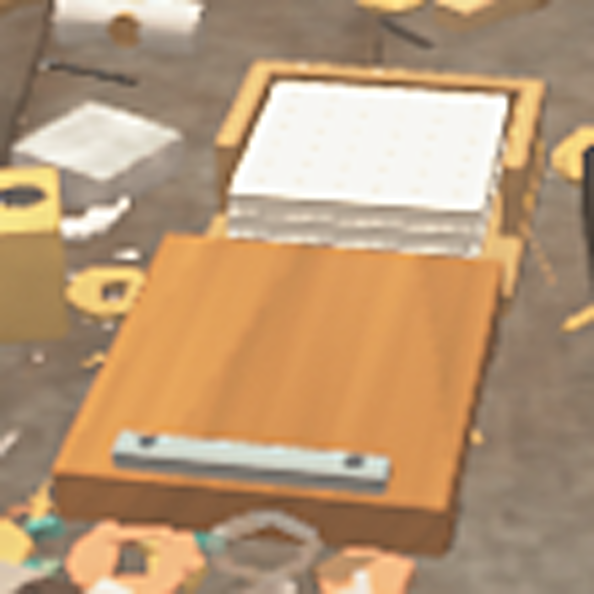

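The top crop shows tile corners at (474,147), (715,177), (690,415) and (446,381), and the stop's face edge from (104,88) to (72,300). In the side crop the stop's rack-side edge runs from (122,432) to (388,457), with the tile corners at (275,82), (508,97), (487,212) and (232,195).

```bash
python3 - <<'E'
from h import *
ct=capture("top"); cs=capture("side")
T=lambda u,v,z: at(ct,260+(u+.5)/4.4-.5,140+(v+.5)/4.4-.5,z)[:2]
S=lambda u,v,z: at(cs,260+(u+.5)/5.4-.5,155+(v+.5)/5.4-.5,z)[:2]
def show(n,P):
    P=np.array(P); print(n,(P*1000).round(1).tolist(),'c',(P.mean(0)*1000).round(1),'L',(np.linalg.norm(np.roll(P,-1,0)-P,axis=1)*1000).round(1),
     'ang',[round(float(np.degrees(np.arctan2(*(np.roll(P,-1,0)-P)[i][::-1]))),1) for i in range(len(P))])
show('tileT',[T(*p,.042) for p in[(474,147),(715,177),(690,415),(446,381)]])
show('tileS',[S(*p,.042) for p in[(232,195),(275,82),(508,97),(487,212)]])
show('boardT',[T(*p,.027) for p in[(82,48),(458,103),(417,403),(32,348)]])
show('boardS',[S(*p,.027) for p in[(56,475),(165,235),(502,262),(450,512)]])
show('stopT',[T(*p,.035) for p in[(104,88),(72,300)]])
show('stopS',[S(*p,.035) for p in[(122,432),(388,457)]])
show('rackT',[T(*p,.044) for p in[(755,153),(718,440)]])
E
```

```text
tileT [[592.7, -125.0], [580.5, -222.6], [483.4, -209.3], [496.8, -112.4]] c [ 538.4 -167.3] L [98.4 98.  97.9 96.7] ang [-97.1, 172.2, 82.1, -7.5]
tileS [[592.3, -120.6], [580.9, -218.6], [485.3, -205.9], [496.4, -108.9]] c [ 538.7 -163.5] L [98.6 96.4 97.6 96.6] ang [-96.6, 172.4, 83.5, -7.0]
boardT [[638.1, 36.2], [615.1, -120.1], [489.8, -101.8], [511.9, 54.4]] c [563.7 -32.9] L [158.  126.6 157.8 127.6] ang [-98.4, 171.7, 82.0, -8.2]
boardS [[639.0, 42.2], [617.9, -116.0], [490.7, -97.7], [512.0, 59.7]] c [564.9 -27.9] L [159.6 128.5 158.9 128.2] ang [-97.6, 171.8, 82.3, -7.8]
stopT [[618.8, 26.2], [530.3, 37.8]] c [574.6  32. ] L [89.2 89.2] ang [172.5, -7.5]
stopS [[618.5, 28.9], [531.7, 41.4]] c [575.1  35.1] L [87.7 87.7] ang [171.8, -8.2]
rackT [[590.1, -238.8], [473.3, -219.7]] c [ 531.7 -229.2] L [118.3 118.3] ang [170.8, -9.2]
```

step_arm(
  steps=[
    [-0.63,-0.64,0,0,0,1,0.4],
    [-0.63,-0.64,0,0,0,1,0.4],
    [-0.63,-0.64,0,0,0,1,0.4],
    [-0.63,-0.64,0,0,0,1,0.4],
    [-0.63,-0.64,0,0,0,1,0.4],
    [-0.63,-0.64,0,0,0,1,0.4],
    [-0.63,-0.64,0,0,0,1,0.4],
  ],
)

```text
time_s: 0.88
position: [0.3452, 0.3196, 0.2476]
tcp_rot: [[-0.364, 0.931, -0.0], [0.931, 0.364, -0.002], [-0.002, -0.001, -1.0]]
force: [-0.1, 0.6, 0.6]
opening: 0.552
grasp_force: 0.0
```

```bash
cat >> h.py <<'E'
def go(x,y,z,yaw):
    s=read_state(); R=s["tcp_rot"]; p=s["position"]
    d=R.T@(np.array([x,y,z])-p)/.3
    cur=np.degrees(np.arctan2(R[1,1],R[0,1]))
    print('p',(p*1000).round(1),'yaw',round(cur,2),'F',s["force"].round(2),'op',round(s["opening"],3),'t',s["time_s"]); print('row',d.round(3),'turn',round((cur-yaw)/45,3))
E
python3 -c "
from h import *
go(.537,-.1755,.20,-7.4)"
```

```text
p [345.2 319.6 247.6] yaw 21.35 F [-0.13  0.64  0.64] op 0.552 t 0.8833
row [-1.77  -0.005  0.161] turn 0.639
```

step_arm(
  steps=[
    [-0.88,0,0,0,0,0.639,0.4],
    [-0.88,0,0,0,0,0.639,0.4],
    [-0.88,0,0,0,0,0.639,0.4],
    [-0.88,0,0,0,0,0.639,0.4],
    [-0.88,0,0,0,0,0.639,0.4],
    [-0.88,0,0,0,0,0.639,0.4],
    [-0.88,0,0,0,0,0.639,0.4],
  ],
)

```text
time_s: 1.47
position: [0.4452, 0.0735, 0.2481]
tcp_rot: [[0.126, 0.992, 0.004], [0.992, -0.126, -0.002], [-0.002, 0.004, -1.0]]
force: [0.3, 1.0, -0.3]
opening: 0.302
grasp_force: 0.0
```

```bash
python3 -c "
from h import *
go(.537,-.1755,.10,-7.4)"
```

```text
p [445.2  73.5 248.1] yaw -7.24 F [ 0.33  1.04 -0.34] op 0.302 t 1.4667
row [-0.784  0.406  0.496] turn 0.004
```

step_arm(
  steps=[
    [-0.784,0.406,0,0,0,0,0.4],
    [-0.784,0.406,0,0,0,0,0.4],
    [-0.784,0.406,0.1,0,0,0,0.4],
    [-0.784,0.406,0.2,0,0,0,0.4],
    [-0.784,0.406,0.4,0,0,0,0.4],
    [-0.784,0.406,0.49,0,0,0,0.4],
    [-0.784,0.406,0.49,0,0,0,0.4],
    [-0.784,0.406,0.49,0,0,0,0.4],
  ],
)

```text
time_s: 2.13
position: [0.5349, -0.1722, 0.0988]
tcp_rot: [[0.123, 0.992, 0.0], [0.992, -0.123, -0.0], [-0.0, 0.0, -1.0]]
force: [-0.1, -0.2, 0.8]
opening: 0.3
grasp_force: 0.0
```

```bash
python3 -c "
from h import *
go(.537,-.1755,.07,-7.4)
c=capture('side'); save(c,'pics/s2.png',(230,90,390,210),4.8)"
```

```text
p [ 534.9 -172.2   98.8] yaw -7.07 F [-0.12 -0.24  0.78] op 0.3 t 2.1333
row [-0.01   0.008  0.096] turn 0.007
```

View pics/s2.png

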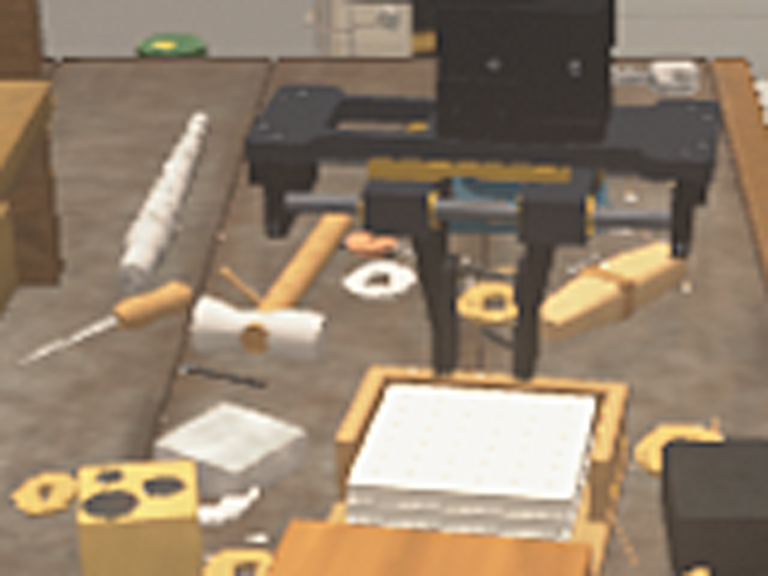

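The fingers are straight above the tile, slightly right of its middle, and clear of the walls at crop (445,370) and (525,375).

step_arm(
  steps=[
    [0,0,0.05,0,0,0,0.4],
    [0,0,0.09,0,0,0,0.4],
    [0,0,0.09,0,0,0,0.4],
    [0,0,0.09,0,0,0,0.4],
  ],
)

```text
time_s: 2.52
position: [0.5342, -0.1701, 0.0732]
tcp_rot: [[0.122, 0.993, -0.001], [0.993, -0.122, 0.001], [0.001, -0.001, -1.0]]
force: [0.2, 1.3, -0.1]
opening: 0.302
grasp_force: 0.0
```

step_arm(
  steps=[
    [0,0,0.003,0,0,0,0.4],
    [0,0,0.006,0,0,0,0.4],
    [0,0,0.009,0,0,0,0.4],
    [0,0,0.009,0,0,0,0.4],
  ],
)

```text
time_s: 2.85
position: [0.5349, -0.1703, 0.0716]
tcp_rot: [[0.122, 0.993, 0.001], [0.993, -0.122, -0.001], [-0.001, 0.001, -1.0]]
force: [0.3, 0.1, -0.6]
opening: 0.304
grasp_force: 0.0
```

step_arm(
  steps=[
    [-0.01,0,0.005,0,0,0,0.4],
    [-0.015,0,0.01,0,0,0,0.4],
    [-0.015,0,0.01,0,0,0,0.4],
  ],
)

```text
time_s: 3.1
position: [0.534, -0.1752, 0.0678]
tcp_rot: [[0.122, 0.992, 0.0], [0.992, -0.122, -0.0], [-0.0, 0.0, -1.0]]
force: [-0.0, -0.7, -0.9]
opening: 0.299
grasp_force: 0.0
```

step_arm(
  steps=[
    [0,0,0.002,0,0,0,0.4],
    [0,0,0.004,0,0,0,0.4],
    [0,0,0.004,0,0,0,0.4],
  ],
)

```text
time_s: 3.35
position: [0.534, -0.175, 0.0674]
tcp_rot: [[0.122, 0.993, 0.0], [0.993, -0.122, -0.0], [-0.0, 0.0, -1.0]]
force: [-1.7, 0.3, 5.8]
opening: 0.301
grasp_force: 2.9
```

step_arm(
  steps=[
    [0.003,0,0.0005,0,0,0,0.4],
    [0.008,0,0.0005,0,0,0,0.4],
    [0.014,0,0.0005,0,0,0,0.4],
    [0.02,0,0.0005,0,0,0,0.4],
    [0.026,0,0.0005,0,0,0,0.4],
    [0.032,0,0.0005,0,0,0,0.4],
  ],
)

```text
time_s: 3.85
position: [0.5361, -0.1662, 0.0674]
tcp_rot: [[0.122, 0.993, 0.002], [0.993, -0.122, -0.002], [-0.002, 0.003, -1.0]]
force: [-0.4, -1.7, 5.3]
opening: 0.302
grasp_force: 2.6
```

```bash
python3 -c "
from h import *
go(.537,-.1755,.07,-7.4)
c=capture('side'); save(c,'pics/s3.png',(260,140,370,250),5)"
```

```text
p [ 536.1 -166.2   67.4] yaw -6.98 F [-0.36 -1.71  5.29] op 0.302 t 3.85
row [-0.031  0.007 -0.008] turn 0.009
```

View pics/s3.png

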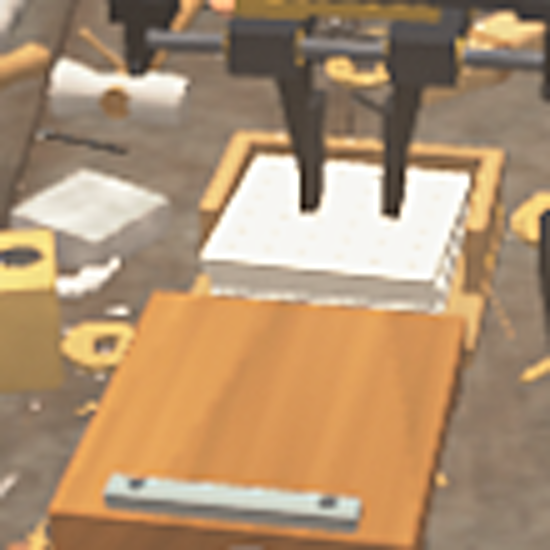

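The top tile has slid about 9 mm on its own and its front edge now overhangs the mid tile (crop y≈290). I'll keep going.

step_arm(
  steps=[
    [0.01,0,0,0,0,0,0.4],
    [0.02,0,0,0,0,0,0.4],
    [0.03,0,0,0,0,0,0.4],
    [0.04,0,0,0,0,0,0.4],
    [0.05,0,0,0,0,0,0.4],
    [0.06,0,0,0,0,0,0.4],
    [0.07,0,0,0,0,0,0.4],
    [0.08,0,0,0,0,0,0.4],
  ],
)

```text
time_s: 4.57
position: [0.5395, -0.1423, 0.0674]
tcp_rot: [[0.122, 0.993, 0.003], [0.993, -0.122, -0.002], [-0.002, 0.003, -1.0]]
force: [0.5, -2.9, 4.9]
opening: 0.299
grasp_force: 2.7
```

step_arm(
  steps=[
    [0.01,0,0,0,0,0,0.4],
    [0.02,0,0,0,0,0,0.4],
    [0.03,0,0,0,0,0,0.4],
    [0.035,0,0,0,0,0,0.4],
  ],
)

```text
time_s: 4.9
position: [0.5408, -0.1317, 0.0675]
tcp_rot: [[0.121, 0.993, 0.003], [0.993, -0.121, -0.002], [-0.002, 0.004, -1.0]]
force: [0.6, -1.8, 5.0]
opening: 0.3
grasp_force: 2.6
```

step_arm(
  steps=[
    [0.01,0,0,0,0,0,0.4],
    [0.02,0,0,0,0,0,0.4],
    [0.03,0,0,0,0,0,0.4],
    [0.035,0,0,0,0,0,0.4],
  ],
)

```text
time_s: 5.23
position: [0.5421, -0.1212, 0.0674]
tcp_rot: [[0.121, 0.993, 0.003], [0.993, -0.121, -0.002], [-0.002, 0.003, -1.0]]
force: [0.2, -2.1, 5.7]
opening: 0.301
grasp_force: 2.6
```

step_arm(
  steps=[
    [0.01,0,0,0,0,0,0.4],
    [0.02,0,0,0,0,0,0.4],
    [0.02,0,0,0,0,0,0.4],
  ],
)

```text
time_s: 5.48
position: [0.543, -0.115, 0.0675]
tcp_rot: [[0.121, 0.993, 0.004], [0.993, -0.121, -0.002], [-0.001, 0.004, -1.0]]
force: [0.6, -0.0, 5.7]
opening: 0.303
grasp_force: 2.9
```

step_arm(
  steps=[
    [0.01,0,0,0,0,0,0.4],
    [0.02,0,0,0,0,0,0.4],
    [0.02,0,0,0,0,0,0.4],
  ],
)

```text
time_s: 5.73
position: [0.5428, -0.1084, 0.067]
tcp_rot: [[0.122, 0.993, 0.001], [0.993, -0.122, -0.0], [-0.0, 0.001, -1.0]]
force: [1.0, 0.4, 5.6]
opening: 0.301
grasp_force: 3.1
```

```bash
python3 -c "
from h import *
go(.537,-.1755,.07,-7.4)
c=capture('side'); save(c,'pics/s4.png',(260,140,370,250),5)"
```

```text
p [ 542.8 -108.4   67. ] yaw -6.99 F [0.99 0.4  5.64] op 0.301 t 5.7333
row [-0.224  0.008 -0.01 ] turn 0.009
```

View pics/s4.png

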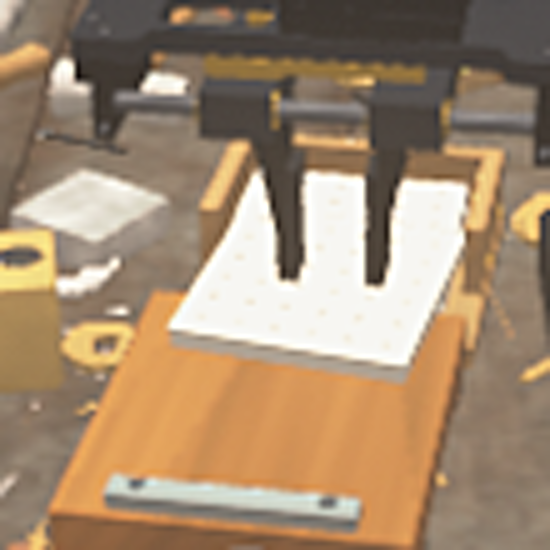

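The tile's front edge is now down on the board, from crop (168,340) to (408,378). It is roughly centred, with margins of about 39 and 46 px, so it needs no sideways correction.

step_arm(
  steps=[
    [0.01,0,0,0,0,0,0.4],
    [0.02,0,0.001,0,0,0,0.4],
    [0.03,0,0.002,0,0,0,0.4],
    [0.04,0,0.002,0,0,0,0.4],
  ],
)

```text
time_s: 6.12
position: [0.544, -0.0969, 0.0663]
tcp_rot: [[0.122, 0.993, 0.001], [0.993, -0.122, -0.001], [-0.001, 0.001, -1.0]]
force: [0.7, -1.2, 5.2]
opening: 0.299
grasp_force: 2.5
```

step_arm(
  steps=[
    [0.01,0,0.001,0,0,0,0.4],
    [0.02,0,0.001,0,0,0,0.4],
    [0.03,0,0.001,0,0,0,0.4],
  ],
)

```text
time_s: 6.37
position: [0.545, -0.0878, 0.0659]
tcp_rot: [[0.122, 0.993, 0.001], [0.993, -0.122, -0.001], [-0.0, 0.001, -1.0]]
force: [-0.2, -1.6, 5.1]
opening: 0.303
grasp_force: 2.4
```

step_arm(
  steps=[
    [0.01,0,0.001,0,0,0,0.4],
    [0.02,0,0.001,0,0,0,0.4],
    [0.03,0,0.001,0,0,0,0.4],
  ],
)

```text
time_s: 6.62
position: [0.546, -0.0789, 0.0656]
tcp_rot: [[0.122, 0.993, 0.001], [0.993, -0.122, -0.0], [-0.0, 0.001, -1.0]]
force: [0.5, -1.1, 4.1]
opening: 0.3
grasp_force: 2.4
```

step_arm(
  steps=[
    [0.01,0,0.001,0,0,0,0.4],
    [0.02,0,0.001,0,0,0,0.4],
    [0.02,0,0.001,0,0,0,0.4],
  ],
)

```text
time_s: 6.87
position: [0.5468, -0.0723, 0.0652]
tcp_rot: [[0.122, 0.993, 0.001], [0.993, -0.122, 0.0], [0.0, 0.001, -1.0]]
force: [0.9, 1.4, 5.4]
opening: 0.302
grasp_force: 2.7
```

step_arm(
  steps=[
    [0.01,0,0.001,0,0,0,0.4],
    [0.02,0,0.001,0,0,0,0.4],
    [0.02,0,0.001,0,0,0,0.4],
  ],
)

```text
time_s: 7.12
position: [0.5463, -0.066, 0.064]
tcp_rot: [[0.122, 0.993, -0.002], [0.993, -0.122, 0.001], [0.001, -0.003, -1.0]]
force: [0.0, 0.1, 0.2]
opening: 0.303
grasp_force: 0.0
```

```bash
python3 -c "
from h import *
go(.537,-.1755,.07,-7.4)
c=capture('side'); save(c,'pics/s5.png',(260,140,370,250),5)"
```

```text
p [546.3 -66.   64. ] yaw -6.99 F [0.03 0.11 0.16] op 0.303 t 7.1167
row [-0.366  0.014 -0.02 ] turn 0.009
```

View pics/s5.png

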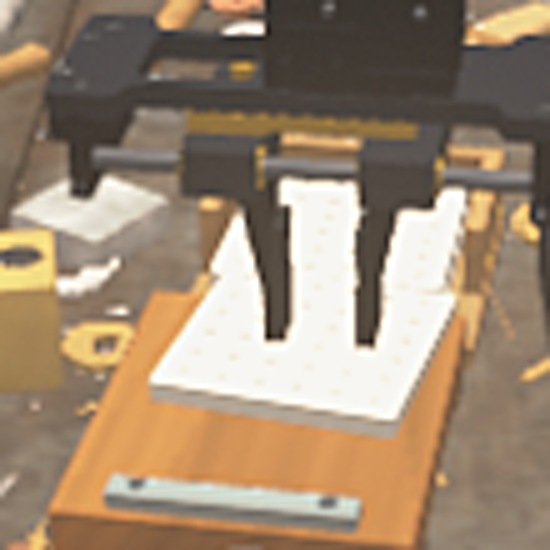

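The tile has dropped flat on the board and the finger force is zero. I'll press again and drag it on.

step_arm(
  steps=[
    [0,0,0.004,0,0,0,0.4],
    [0,0,0.008,0,0,0,0.4],
    [0,0,0.008,0,0,0,0.4],
  ],
)

```text
time_s: 7.42
position: [0.5469, -0.0668, 0.0624]
tcp_rot: [[0.122, 0.993, -0.001], [0.993, -0.122, 0.001], [0.0, -0.001, -1.0]]
force: [-1.0, 0.6, 3.5]
opening: 0.299
grasp_force: 2.1
```

step_arm(
  steps=[
    [0,0,0.001,0,0,0,0.4],
    [0,0,0.002,0,0,0,0.4],
    [0,0,0.002,0,0,0,0.4],
  ],
)

```text
time_s: 7.67
position: [0.5469, -0.0668, 0.0624]
tcp_rot: [[0.122, 0.993, -0.001], [0.993, -0.122, 0.0], [0.0, -0.001, -1.0]]
force: [-0.5, 1.4, 8.7]
opening: 0.299
grasp_force: 4.1
```

step_arm(
  steps=[
    [0.01,0,0,0,0,0,0.4],
    [0.025,0,0,0,0,0,0.4],
    [0.04,0,0,0,0,0,0.4],
    [0.055,0,0,0,0,0,0.4],
    [0.07,0,0,0,0,0,0.4],
    [0.085,0,0,0,0,0,0.4],
    [0.1,0,0,0,0,0,0.4],
    [0.1,0,0,0,0,0,0.4],
  ],
)

```text
time_s: 8.33
position: [0.5519, -0.0372, 0.0624]
tcp_rot: [[0.122, 0.993, 0.002], [0.993, -0.122, -0.001], [-0.0, 0.002, -1.0]]
force: [0.5, 0.8, 5.8]
opening: 0.3
grasp_force: 3.0
```

```bash
python3 -c "
from h import *
go(.537,-.1755,.07,-7.8)
c=capture('side'); save(c,'pics/s6.png',(260,145,370,255),5.4)"
```

```text
p [551.9 -37.2  62.4] yaw -6.99 F [0.46 0.76 5.8 ] op 0.3 t 8.3333
row [-0.464  0.007 -0.025] turn 0.018
```

View pics/s6.png

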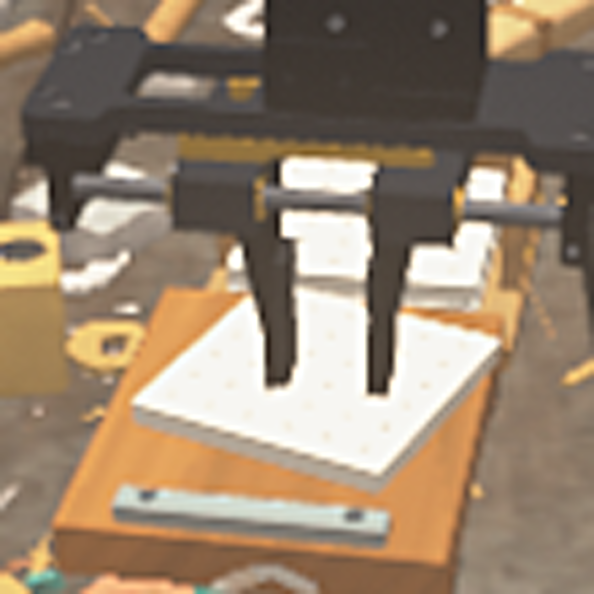

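```bash
python3 - <<'E'
from h import *
cs=capture("side")
S=lambda u,v,z: at(cs,260+(u+.5)/5.4-.5,145+(v+.5)/5.4-.5,z)[:2]
P=np.array([S(*p,.037) for p in[(133,404),(380,478),(500,342),(250,290)]]);print((P*1000).round(1))
D=np.roll(P,-1,0)-P;print(np.linalg.norm(D,axis=1),np.degrees(np.arctan2(D[:,1],D[:,0])),P[[0,2]].mean(0),P[[1,3]].mean(0))
Q=np.array([S(*p,.035) for p in[(122,487),(388,512)]]);print(Q)
x=np.array([.9906,-.1365]);y=np.array([.1365,.9906]);o=np.array([.5643,-.030])
for p in list(P)+list(Q): print(((p-o)@x).round(4),((p-o)@y).round(4))
E
```

```text
[[619.6 -18.1]
 [534.5  25.5]
 [492.8 -61.9]
 [584.2 -98.1]]
[0.09566159 0.09685601 0.09827798 0.08747028] [ 152.88963226 -115.46069911  -21.57171033   66.13105637] [ 0.55622952 -0.04001314] [ 0.55935107 -0.03628307]
[[0.6184766  0.02947814]
 [0.53169883 0.04192962]]
0.0532 0.0194
-0.0371 0.0509
-0.0664 -0.0414
0.029 -0.0647
0.0455 0.0663
-0.0421 0.0668
```

The tile has yawed about 18° clockwise on the board. I'll turn it back by rotating the tool while pressing, since the TCP sits close to the tile's centre.

step_arm(
  steps=[
    [0,0,0.0005,0,0,-0.07,0.4],
    [0,0,0.0005,0,0,-0.14,0.4],
    [0,0,0.0005,0,0,-0.21,0.4],
    [0,0,0.0005,0,0,-0.28,0.4],
    [0,0,0.0005,0,0,-0.35,0.4],
    [0,0,0.0005,0,0,-0.42,0.4],
    [0,0,0.0005,0,0,-0.42,0.4],
  ],
)

```text
time_s: 9.02
position: [0.5516, -0.0372, 0.0624]
tcp_rot: [[-0.208, 0.978, 0.002], [0.978, 0.208, -0.0], [-0.0, 0.002, -1.0]]
force: [-0.4, 1.4, 8.0]
opening: 0.3
grasp_force: 3.7
```

```bash
cat >> h.py <<'E'
from scipy.optimize import least_squares
def white(c):
    im=c["image"].astype(int); return ((im.min(2)>185)&(im.max(2)-im.min(2)<30)).astype(np.uint8)
B=dict(x=np.array([.9906,-.1365]),y=np.array([.1365,.9906]),o=np.array([.5643,-.030]))
def tilefit(c,guess,z=.037):
    """front edge + sides: white pixels unprojected to z; front edge = max y_board per x bin"""
    m=white(c); v,u=np.nonzero(m); P=np.array([at(c,a,b,z)[:2] for a,b in zip(u,v)])-B['o']
    X=P@B['x'];Y=P@B['y']; k=(abs(X)<.085)&(Y>-.075)&(Y<.066); return X[k],Y[k],u[k],v[k]
E
python3 - <<'E'
from h import *
go(.5519,-.0372,.0624,11)
c=capture('side'); X,Y,u,v=tilefit(c,None)
print(len(X))
for a in np.arange(-.08,.08,.01):
    k=(X>=a)&(X<a+.01)
    if k.sum(): print(round(a,3),k.sum(),Y[k].max().round(4),Y[k].min().round(4))
pts=np.c_[X,Y].astype(np.float32)*1000
print(cv2.minAreaRect(pts))
E
```

```text
p [551.6 -37.2  62.4] yaw 11.98 F [-0.42  1.45  7.99] op 0.3 t 9.0167
row [-0.     0.001  0.   ] turn 0.022
1098
-0.07 8 -0.0251 -0.0408
-0.06 55 0.0017 -0.0668
-0.05 107 0.0339 -0.0491
-0.04 126 0.0451 -0.0518
-0.03 89 0.0454 -0.019
-0.02 133 0.041 -0.0601
-0.01 146 0.0386 -0.0638
-0.0 87 0.0342 -0.0662
0.01 81 0.032 -0.0647
0.02 117 0.0274 -0.0583
0.03 95 0.025 -0.065
0.04 45 0.0203 -0.0168
0.05 4 0.0177 0.0103
0.06 1 -0.0435 -0.0435
((12.677040100097656, -13.731582641601562), (113.4844970703125, 150.57220458984375), 86.8455810546875)
```

The press turned it only about 2° because the fingertips spin on the face. Instead I'll lift and push on the rear edge with both fingertips square to the board. That turns the tile and then flattens it against the stop.

step_arm(
  steps=[
    [0,0,-0.03,0,0,0,0.4],
    [0,0,-0.1,0,0,0,0.4],
    [0,0,-0.1,0,0,0.2,0.4],
    [0,0,-0.1,0,0,0.44,0.4],
    [0,0,-0.1,0,0,0.44,0.4],
    [0,0,-0.1,0,0,0.44,0.4],
  ],
)

```text
time_s: 9.57
position: [0.5508, -0.0373, 0.0918]
tcp_rot: [[0.139, 0.99, 0.0], [0.99, -0.139, -0.0], [-0.0, 0.0, -1.0]]
force: [0.2, -0.3, 0.1]
opening: 0.302
grasp_force: 0.0
```

```bash
python3 - <<'E'
from h import *
go(.550,-.1105,.085,-7.8)
c=capture('side'); X,Y,u,v=tilefit(c,None)
for a in np.arange(-.07,.06,.01):
    k=(X>=a)&(X<a+.01)
    if k.sum(): print(round(a,3),k.sum(),Y[k].max().round(4),Y[k].min().round(4))
E
```

```text
p [550.8 -37.3  91.8] yaw -8.01 F [ 0.24 -0.27  0.07] op 0.302 t 9.5667
row [-0.242  0.031  0.023] turn -0.005
-0.07 6 -0.0327 -0.0408
-0.06 54 0.0017 -0.0665
-0.05 107 0.0339 -0.0491
-0.04 147 0.0451 -0.0518
-0.03 143 0.0454 -0.0509
-0.02 145 0.041 -0.0601
-0.01 150 0.0386 -0.0638
0.0 146 0.0342 -0.0659
0.01 115 0.032 -0.0647
0.02 124 0.0274 -0.0662
0.03 95 0.025 -0.065
0.04 45 0.0203 -0.0168
0.05 4 0.0177 0.0103
```

step_arm(
  steps=[
    [-0.12,0.015,0,0,0,0,0.4],
    [-0.245,0.03,0,0,0,0,0.4],
    [-0.245,0.03,0,0,0,0,0.4],
    [-0.245,0.03,0.04,0,0,0,0.4],
    [-0.245,0.03,0.06,0,0,0,0.4],
    [-0.245,0.03,0.06,0,0,0,0.4],
  ],
)

```text
time_s: 10.12
position: [0.5484, -0.1108, 0.0722]
tcp_rot: [[0.137, 0.991, -0.003], [0.991, -0.137, 0.001], [0.001, -0.004, -1.0]]
force: [-0.3, 1.0, 0.3]
opening: 0.301
grasp_force: 0.0
```

```bash
python3 - <<'E'
from h import *
go(.550,-.1105,.0598,-7.8)
c=capture('side'); save(c,'pics/s7.png',(260,145,370,255),5.4)
E
```

```text
p [ 548.4 -110.8   72.2] yaw -7.85 F [-0.32  1.02  0.25] op 0.301 t 10.1167
row [0.002 0.005 0.041] turn -0.001
```

View pics/s7.png

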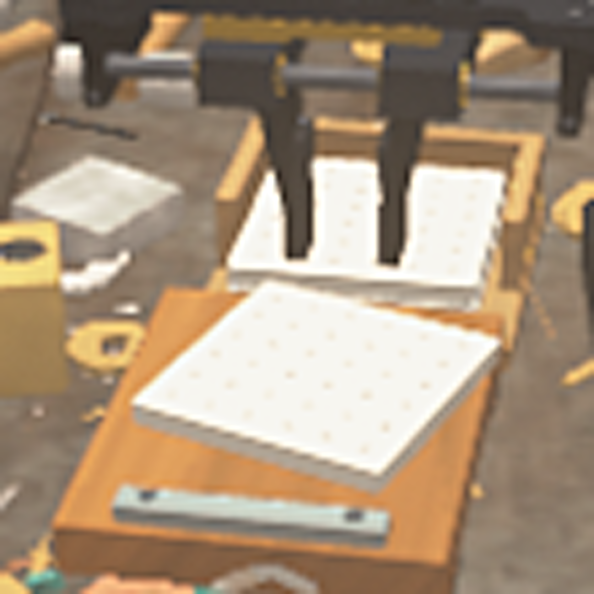

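The lower tiles look in place. The tile's rear corner is at crop (265,282) and the finger tips are behind it at (298,257) and (390,262). I'll lower the tips to just above the mid tile's level and then push forward.

step_arm(
  steps=[
    [0,0,0.02,0,0,0,0.4],
    [0,0,0.036,0,0,0,0.4],
    [0,0,0.036,0,0,0,0.4],
    [0,0,0.036,0,0,0,0.4],
  ],
)

```text
time_s: 10.5
position: [0.5497, -0.1109, 0.0625]
tcp_rot: [[0.137, 0.991, -0.0], [0.991, -0.137, 0.0], [0.0, -0.0, -1.0]]
force: [0.7, -0.1, -0.1]
opening: 0.297
grasp_force: 0.0
```

step_arm(
  steps=[
    [0,0,0.004,0,0,0,0.4],
    [0,0,0.008,0,0,0,0.4],
    [0,0,0.008,0,0,0,0.4],
  ],
)

```text
time_s: 10.75
position: [0.55, -0.1111, 0.0609]
tcp_rot: [[0.137, 0.991, 0.001], [0.991, -0.137, -0.0], [-0.0, 0.001, -1.0]]
force: [-0.4, 1.5, 6.2]
opening: 0.297
grasp_force: 2.7
```

step_arm(
  steps=[
    [0,0,-0.006,0,0,0,0.4],
    [0,0,-0.01,0,0,0,0.4],
    [0,0,-0.01,0,0,0,0.4],
  ],
)

```text
time_s: 11.0
position: [0.5498, -0.1113, 0.0636]
tcp_rot: [[0.138, 0.991, 0.0], [0.991, -0.138, -0.0], [-0.0, 0.0, -1.0]]
force: [0.0, 0.2, -0.6]
opening: 0.299
grasp_force: 0.0
```

```bash
python3 - <<'E'
from h import *
go(.550,-.1105,.0598,-7.8)
c=capture('side')
S=lambda u,v,z: at(c,260+(u+.5)/5.4-.5,145+(v+.5)/5.4-.5,z)[:2]
b=lambda p:(((p-B['o'])@B['x']*1000).round(1),((p-B['o'])@B['y']*1000).round(1))
for n,p,z in[('mid fl',(230,268),.032),('mid fr',(478,290),.032),('D',(265,282),.037),('C',(500,342),.037),('A',(133,404),.037),('B',(380,478),.037),('tipL',(298,257),.0472),('tipR',(390,262),.0472),('board rl',(165,289),.027),('board rr',(502,316),.027)]: print(n,b(S(*p,z)))
s=read_state(); print('tcp',b(s['position'][:2]))
E
```

```text
p [ 549.8 -111.3   63.6] yaw -7.9 F [ 0.02  0.19 -0.64] op 0.299 t 11.0
row [0.003 0.    0.013] turn -0.002
mid fl (np.float64(41.8), np.float64(-88.9))
mid fr (np.float64(-53.5), np.float64(-86.5))
D (np.float64(24.7), np.float64(-71.5))
C (np.float64(-66.4), np.float64(-41.4))
A (np.float64(53.2), np.float64(19.4))
B (np.float64(-37.1), np.float64(50.9))
tipL (np.float64(12.5), np.float64(-74.2))
tipR (np.float64(-21.8), np.float64(-75.6))
board rl (np.float64(64.8), np.float64(-77.9))
board rr (np.float64(-63.6), np.float64(-77.1))
tcp (np.float64(-3.3), np.float64(-82.5))
```

```bash
python3 - <<'E'
from h import *
c=capture('side'); X,Y,u,v=tilefit(c,None)
old=cv2.imread('pics/s7.png')
o=cv2.resize(old,(110,110),interpolation=cv2.INTER_AREA)[:,:,::-1].astype(int); n=c['image'][145:255,260:370].astype(int)
d=abs(o-n).max(2); d[:50]=0
vv,uu=np.nonzero(d>60); print(len(vv),[(a*5.4//1,b*5.4//1) for a,b in zip(uu,vv)][:60])
for a in np.arange(-.07,.06,.02):
    k=(X>=a)&(X<a+.01)
    if k.sum(): print(round(a,3),k.sum(),Y[k].max().round(4))
E
```

```text
22 [(np.float64(280.0), np.float64(270.0)), (np.float64(286.0), np.float64(270.0)), (np.float64(291.0), np.float64(270.0)), (np.float64(297.0), np.float64(270.0)), (np.float64(302.0), np.float64(270.0)), (np.float64(372.0), np.float64(270.0)), (np.float64(378.0), np.float64(270.0)), (np.float64(383.0), np.float64(270.0)), (np.float64(388.0), np.float64(270.0)), (np.float64(394.0), np.float64(270.0)), (np.float64(280.0), np.float64(275.0)), (np.float64(286.0), np.float64(275.0)), (np.float64(291.0), np.float64(275.0)), (np.float64(297.0), np.float64(275.0)), (np.float64(372.0), np.float64(275.0)), (np.float64(378.0), np.float64(275.0)), (np.float64(383.0), np.float64(275.0)), (np.float64(388.0), np.float64(275.0)), (np.float64(394.0), np.float64(275.0)), (np.float64(378.0), np.float64(280.0)), (np.float64(383.0), np.float64(280.0)), (np.float64(388.0), np.float64(280.0))]
-0.07 9 -0.0251
-0.05 107 0.0339
-0.03 152 0.0454
-0.01 150 0.0386
0.01 142 0.032
0.03 94 0.025
0.05 4 0.0177
```

step_arm(
  steps=[
    [-0.014,0,0,0,0,0,0.4],
    [-0.014,0,0,0,0,0,0.4],
    [-0.014,0,0.004,0,0,0,0.4],
    [-0.014,0,0.007,0,0,0,0.4],
    [-0.014,0,0.007,0,0,0,0.4],
  ],
)

```text
time_s: 11.52
position: [0.5489, -0.1154, 0.0609]
tcp_rot: [[0.138, 0.99, -0.001], [0.99, -0.138, 0.0], [0.0, -0.001, -1.0]]
force: [-0.5, -0.8, 0.6]
opening: 0.299
grasp_force: 0.0
```

step_arm(
  steps=[
    [0,0,0.002,0,0,0,0.4],
    [0,0,0.003,0,0,0,0.4],
    [0,0,0.003,0,0,0,0.4],
    [0,0,0.003,0,0,0,0.4],
  ],
)

```text
time_s: 11.85
position: [0.5492, -0.1153, 0.0603]
tcp_rot: [[0.137, 0.991, -0.0], [0.991, -0.137, 0.0], [0.0, -0.0, -1.0]]
force: [-0.6, -1.0, -0.4]
opening: 0.296
grasp_force: 0.0
```

step_arm(
  steps=[
    [0,0,0.003,0,0,0,0.4],
    [0,0,0.006,0,0,0,0.4],
    [0,0,0.006,0,0,0,0.4],
    [0,0,0.006,0,0,0,0.4],
  ],
)

```text
time_s: 12.18
position: [0.5491, -0.1153, 0.0585]
tcp_rot: [[0.138, 0.99, -0.0], [0.99, -0.138, 0.0], [0.0, -0.0, -1.0]]
force: [-0.1, 0.4, -0.2]
opening: 0.3
grasp_force: 0.0
```

step_arm(
  steps=[
    [0.005,0,0,0,0,0,0.4],
    [0.01,0,0,0,0,0,0.4],
    [0.015,0,0,0,0,0,0.4],
    [0.02,0,0,0,0,0,0.4],
    [0.02,0,0,0,0,0,0.4],
  ],
)

```text
time_s: 12.6
position: [0.55, -0.1091, 0.0586]
tcp_rot: [[0.137, 0.991, -0.0], [0.991, -0.137, 0.0], [0.0, -0.0, -1.0]]
force: [-0.7, -0.5, 0.4]
opening: 0.3
grasp_force: 0.1
```

step_arm(
  steps=[
    [0.01,0,0,0,0,0,0.4],
    [0.02,0,0,0,0,0,0.4],
    [0.03,0,0,0,0,0,0.4],
    [0.04,0,0.002,0,0,0,0.4],
    [0.04,0,0.004,0,0,0,0.4],
  ],
)

```text
time_s: 13.02
position: [0.5515, -0.0968, 0.0573]
tcp_rot: [[0.137, 0.991, -0.0], [0.991, -0.137, 0.0], [0.0, -0.0, -1.0]]
force: [0.1, 0.4, 0.3]
opening: 0.298
grasp_force: 0.0
```

```bash
cat >> h.py <<'E'
def front():
    c=capture('side'); X,Y,u,v=tilefit(c,None); a=[]
    for x in np.arange(-.075,.07,.005):
        k=(X>=x)&(X<x+.005)
        if k.sum()>8: a.append((x+.0025,Y[k].max()))
    a=np.array(a); i=a[:,1].argmax(); print('front', [(round(p*1000),round(q*1000)) for p,q in a])
    s=read_state(); d=s['position'][:2]-B['o']; print('tcp board',(d@B['x']*1000).round(1),(d@B['y']*1000).round(1),'F',s['force'].round(1),'fy',round(float(s['force'][:2]@B['y']),2),'z',s['position'][2].round(4),'t',s['time_s'])
E
python3 -c "
from h import *
front()"
```

```text
front [(-57, 1), (-52, 29), (-47, 49), (-42, 53), (-37, 54), (-32, 52), (-27, 52), (-22, 50), (-17, 50), (-12, 48), (-7, 48), (-2, 47), (3, 44), (8, 45), (13, 43), (18, 43), (23, 41), (28, 41), (33, 39), (38, 39), (43, 37)]
tcp board -3.6 -68.1 F [-0.7  0.6 -0.2] fy 0.52 z 0.0572 t 13.0667
```

It's working: the front edge slope has dropped to about 12°. I'll keep pushing.

step_arm(
  steps=[
    [0.01,0,0,0,0,0,0.4],
    [0.02,0,0,0,0,0,0.4],
    [0.03,0,0,0,0,0,0.4],
    [0.04,0,0,0,0,0,0.4],
    [0.05,0,0,0,0,0,0.4],
    [0.05,0,0,0,0,0,0.4],
  ],
)

```text
time_s: 13.57
position: [0.5536, -0.0819, 0.0573]
tcp_rot: [[0.137, 0.991, -0.0], [0.991, -0.137, 0.0], [0.0, -0.0, -1.0]]
force: [0.5, 0.1, 0.1]
opening: 0.297
grasp_force: 0.0
```

```bash
python3 -c "
from h import *
front()"
```

```text
front [(-62, -4), (-57, 44), (-52, 61), (-47, 62), (-42, 62), (-37, 60), (-32, 61), (-27, 61), (-22, 59), (-17, 60), (-12, 58), (-7, 59), (-2, 56), (3, 57), (8, 57), (13, 55), (18, 56), (23, 54), (28, 55), (33, 55), (38, 53)]
tcp board -3.5 -53.1 F [ 0.4 -0.2  0.5] fy -0.19 z 0.0573 t 13.6167
```

The tile is now about 6° off and has drifted to x ≈ -13 mm on the board. I'll push the rear part of its -x side face with a finger, which moves it to +x and squares it together.

step_arm(
  steps=[
    [-0.01,0,0,0,0,0,0.4],
    [-0.01,0,-0.07,0,0,0,0.4],
    [-0.01,0,-0.13,0,0,0,0.4],
    [0.06,-0.12,-0.13,0,0,0,0.4],
    [0.12,-0.24,-0.13,0,0,0,0.4],
    [0.175,-0.34,-0.13,0,0,0,0.4],
    [0.175,-0.34,-0.13,0,0,0,0.4],
    [0.175,-0.34,-0.13,0,0,0,0.4],
  ],
)

```text
time_s: 14.28
position: [0.4577, -0.0156, 0.0965]
tcp_rot: [[0.136, 0.991, -0.002], [0.991, -0.136, 0.001], [0.0, -0.002, -1.0]]
force: [0.3, 0.4, -0.3]
opening: 0.302
grasp_force: 0.0
```

step_arm(
  steps=[
    [0,0,0.06,0,0,0,0.4],
    [0,0,0.12,0,0,0,0.4],
    [0,0,0.128,0,0,0,0.4],
    [0,0,0.128,0,0,0,0.4],
  ],
)

```text
time_s: 14.62
position: [0.4608, -0.0174, 0.0572]
tcp_rot: [[0.138, 0.99, -0.0], [0.99, -0.138, 0.0], [0.0, -0.0, -1.0]]
force: [0.1, -0.0, 0.2]
opening: 0.303
grasp_force: 0.0
```

```bash
python3 -c "
from h import *
front()"
```

```text
front [(-62, -4), (-57, 44), (-52, 61), (-47, 62), (-42, 62), (-37, 60), (-32, 61), (-27, 61), (-22, 59), (-17, 60), (-12, 58), (-7, 59), (-2, 56), (3, 57), (8, 57), (13, 55), (18, 56), (23, 54), (28, 55), (33, 55), (38, 53)]
tcp board -104.2 -1.6 F [ 0.1 -0.2  0.5] fy -0.18 z 0.0578 t 14.6667
```

step_arm(
  steps=[
    [0,0.015,0,0,0,0,0.4],
    [0,0.03,0,0,0,0,0.4],
    [0,0.045,0,0,0,0,0.4],
    [0,0.055,0,0,0,0,0.4],
    [0,0.065,0,0,0,0,0.4],
    [0,0.065,0,0,0,0,0.4],
  ],
)

```text
time_s: 15.17
position: [0.4804, -0.0196, 0.0583]
tcp_rot: [[0.137, 0.991, 0.002], [0.991, -0.137, -0.001], [-0.0, 0.002, -1.0]]
force: [0.6, 0.3, -0.0]
opening: 0.3
grasp_force: 0.0
```

```bash
cat >> h.py <<'E'
def rect():
    c=capture('side'); X,Y,u,v=tilefit(c,None); m=np.zeros((400,640),np.uint8); m[v,u]=1
    n,l,st,_=cv2.connectedComponentsWithStats(m); k=l[v,u]==1+st[1:,4].argmax()
    (a,b),(w,h),t=cv2.minAreaRect((np.c_[X,Y][k]*1000).astype(np.float32)); print('rect c',round(a,1),round(b,1),'size',round(w,1),round(h,1),'ang',round(t if t<45 else t-90,1))
E
python3 -c "
from h import *
front(); rect()"
```

```text
front [(-57, 44), (-52, 61), (-47, 62), (-42, 62), (-37, 60), (-32, 61), (-27, 61), (-22, 59), (-17, 60), (-12, 58), (-7, 59), (-2, 56), (3, 57), (8, 57), (13, 55), (18, 56), (23, 54), (28, 55), (33, 55), (38, 53)]
tcp board -85.2 -1.1 F [ 0.2 -0.3 -0.4] fy -0.29 z 0.0582 t 15.2167
rect c -11.4 11.8 size 94.9 95.1 ang -5.4
```

step_arm(
  steps=[
    [0,0.008,0.001,0,0,0,0.4],
    [0,0.016,0.002,0,0,0,0.4],
    [0,0.024,0.002,0,0,0,0.4],
    [0,0.03,0.002,0,0,0,0.4],
    [0,0.03,0.002,0,0,0,0.4],
  ],
)

```text
time_s: 15.68
position: [0.4887, -0.0207, 0.0573]
tcp_rot: [[0.138, 0.99, 0.001], [0.99, -0.138, -0.0], [-0.0, 0.001, -1.0]]
force: [0.5, -0.1, 0.7]
opening: 0.302
grasp_force: 0.0
```

```bash
python3 -c "
from h import *
front(); rect()"
```

```text
front [(-52, 55), (-47, 62), (-42, 63), (-37, 60), (-32, 61), (-27, 62), (-22, 59), (-17, 60), (-12, 61), (-7, 59), (-2, 59), (3, 60), (8, 58), (13, 59), (18, 59), (23, 57), (28, 58), (33, 58), (38, 56), (43, 57)]
tcp board -76.4 -1.1 F [ 0.3  0.1 -0.5] fy 0.1 z 0.0573 t 15.7333
rect c -4.8 13.3 size 94.8 95.2 ang -3.2
```

step_arm(
  steps=[
    [0,0.008,0,0,0,0,0.4],
    [0,0.016,0,0,0,0,0.4],
    [0,0.023,0,0,0,0,0.4],
    [0,0.023,0,0,0,0,0.4],
  ],
)

```text
time_s: 16.12
position: [0.4958, -0.0218, 0.0574]
tcp_rot: [[0.138, 0.99, 0.001], [0.99, -0.138, -0.0], [-0.0, 0.001, -1.0]]
force: [0.1, 0.5, 0.2]
opening: 0.3
grasp_force: 0.0
```

```bash
python3 -c "
from h import *
front(); rect()"
```

```text
front [(-47, 59), (-42, 63), (-37, 63), (-32, 61), (-27, 62), (-22, 63), (-17, 63), (-12, 61), (-7, 62), (-2, 62), (3, 60), (8, 61), (13, 62), (18, 62), (23, 60), (28, 61), (33, 62), (38, 59), (43, 60), (48, 61)]
tcp board -69.3 -1.1 F [-0.2  0.1  0.1] fy 0.03 z 0.0574 t 16.1667
rect c 1.3 15.0 size 95.0 95.3 ang -0.9
```

step_arm(
  steps=[
    [0,-0.03,0,0,0,0,0.4],
    [0,-0.03,-0.06,0,0,0,0.4],
    [0,-0.03,-0.13,0,0,0,0.4],
    [-0.07,0.05,-0.13,0,0,0,0.4],
    [-0.14,0.15,-0.13,0,0,0,0.4],
    [-0.197,0.235,-0.13,0,0,0,0.4],
    [-0.197,0.235,-0.13,0,0,0,0.4],
    [-0.197,0.235,-0.13,0,0,0,0.4],
  ],
)

```text
time_s: 16.88
position: [0.5571, -0.0909, 0.0963]
tcp_rot: [[0.139, 0.99, 0.001], [0.99, -0.139, -0.0], [-0.0, 0.001, -1.0]]
force: [0.6, 0.7, -0.2]
opening: 0.299
grasp_force: 0.0
```

step_arm(
  steps=[
    [0,0,0,0,0,0,0.4],
    [0,0,0.06,0,0,0,0.4],
    [0,0,0.12,0,0,0,0.4],
    [0,0,0.13,0,0,0,0.4],
    [0,0,0.13,0,0,0,0.4],
  ],
)

```text
time_s: 17.3
position: [0.554, -0.0882, 0.0561]
tcp_rot: [[0.137, 0.991, -0.005], [0.991, -0.137, 0.002], [0.001, -0.005, -1.0]]
force: [-0.2, 0.0, 0.0]
opening: 0.299
grasp_force: 0.0
```

```bash
python3 -c "
from h import *
front(); rect()"
```

```text
front [(-47, 59), (-42, 63), (-37, 63), (-32, 61), (-27, 62), (-22, 63), (-17, 60), (-12, 61), (-7, 62), (-2, 62), (3, 60), (8, 61), (13, 62), (18, 62), (23, 60), (28, 61), (33, 62), (38, 59), (43, 60), (48, 61)]
tcp board -1.1 -59.4 F [ 1.2 -0.4 -0. ] fy -0.21 z 0.057 t 17.35
rect c 1.2 15.0 size 94.6 95.3 ang -0.8
```

step_arm(
  steps=[
    [0.015,0.007,0,0,0,0,0.4],
    [0.03,0.007,0,0,0,0,0.4],
    [0.045,0.007,0,0,0,0,0.4],
    [0.05,0.007,0,0,0,0,0.4],
    [0.05,0.007,0,0,0,0,0.4],
  ],
)

```text
time_s: 17.82
position: [0.561, -0.0745, 0.0577]
tcp_rot: [[0.137, 0.991, 0.0], [0.991, -0.137, -0.0], [-0.0, 0.0, -1.0]]
force: [-0.2, 0.3, -0.3]
opening: 0.3
grasp_force: 0.0
```

step_arm(
  steps=[
    [0.003,0,0,0,0,0,0.4],
    [0.006,0,0,0,0,0,0.4],
    [0.009,0,0,0,0,0,0.4],
    [0.009,0,0,0,0,0,0.4],
  ],
)

```text
time_s: 18.15
position: [0.561, -0.073, 0.0574]
tcp_rot: [[0.137, 0.991, -0.0], [0.991, -0.137, -0.001], [-0.001, -0.0, -1.0]]
force: [-1.1, -2.4, 0.2]
opening: 0.299
grasp_force: 1.4
```

```bash
python3 -c "
from h import *
front(); rect()"
```

```text
front [(-47, 65), (-42, 65), (-37, 63), (-32, 64), (-27, 65), (-22, 65), (-17, 63), (-12, 64), (-7, 65), (-2, 65), (3, 63), (8, 64), (13, 65), (18, 65), (23, 64), (28, 64), (33, 65), (38, 65), (43, 64), (48, 64)]
tcp board 2.6 -43.1 F [-1.6 -3.   0.2] fy -3.21 z 0.0574 t 18.2
rect c 0.5 18.1 size 94.8 95.3 ang -0.0
```

step_arm(
  steps=[
    [0.0005,0,0,0,0,0,0.4],
    [0.001,0,0,0,0,0,0.4],
    [0.001,0,0,0,0,0,0.4],
  ],
)

```text
time_s: 18.5
position: [0.561, -0.0729, 0.0574]
tcp_rot: [[0.137, 0.991, -0.0], [0.991, -0.137, -0.001], [-0.001, -0.0, -1.0]]
force: [-2.1, -5.1, 1.6]
opening: 0.295
grasp_force: 2.6
```

```bash
python3 -c "
from h import *
for _ in range(4): front()" | grep tcp
```

```text
tcp board 2.7 -43.0 F [-2.8 -4.6 -0.3] fy -4.89 z 0.0574 t 18.55
tcp board 2.7 -43.0 F [-2.9 -4.6  1.5] fy -4.93 z 0.0574 t 18.6
tcp board 2.7 -43.0 F [-1.5 -4.9  1.7] fy -5.03 z 0.0574 t 18.65
tcp board 2.6 -43.0 F [-1.6 -4.9  1.9] fy -5.07 z 0.0574 t 18.7
```

step_arm(
  steps=[
    [0.0005,0,0,0,0,0,0.4],
    [0.001,0,0,0,0,0,0.4],
    [0.001,0,0,0,0,0,0.4],
    [0.001,0,0,0,0,0,0.4],
  ],
)

```text
time_s: 19.03
position: [0.561, -0.0729, 0.0574]
tcp_rot: [[0.137, 0.991, -0.0], [0.991, -0.137, -0.001], [-0.001, -0.0, -1.0]]
force: [-3.2, -5.8, 1.1]
opening: 0.296
grasp_force: 3.1
```

step_arm(
  steps=[
    [0,0,0,0,0,0,0.4],
    [0,0,0,0,0,0,0.4],
    [0,0,0,0,0,0,0.4],
    [0,0,0,0,0,0,0.4],
    [0,0,0,0,0,0,0.4],
    [0,0,0,0,0,0,0.4],
    [0,0,0,0,0,0,0.4],
    [0,0,0,0,0,0,0.4],
  ],
)

```text
time_s: 19.7
position: [0.561, -0.0729, 0.0574]
tcp_rot: [[0.137, 0.991, -0.0], [0.991, -0.137, -0.001], [-0.001, -0.0, -1.0]]
force: [-2.5, -5.7, 1.3]
opening: 0.301
grasp_force: 3.1
```

step_arm(
  steps=[
    [0,0,0,0,0,0,0.4],
    [0,0,0,0,0,0,0.4],
    [0,0,0,0,0,0,0.4],
    [0,0,0,0,0,0,0.4],
    [0,0,0,0,0,0,0.4],
    [0,0,0,0,0,0,0.4],
  ],
)

```text
time_s: 20.2
position: [0.561, -0.0729, 0.0574]
tcp_rot: [[0.137, 0.991, -0.0], [0.991, -0.137, -0.001], [-0.001, -0.0, -1.0]]
force: [-2.6, -6.1, 1.3]
opening: 0.302
grasp_force: 3.1
```

step_arm(
  steps=[
    [0.0006,0,0,0,0,0,0.4],
    [0.0006,0,0,0,0,0,0.4],
    [0.0006,0,0,0,0,0,0.4],
    [0.0006,0,0,0,0,0,0.4],
    [0.0006,0,0,0,0,0,0.4],
    [0.0006,0,0,0,0,0,0.4],
    [0.0006,0,0,0,0,0,0.4],
    [0.0006,0,0,0,0,0,0.4],
  ],
)

```text
time_s: 20.87
position: [0.561, -0.0729, 0.0574]
tcp_rot: [[0.137, 0.991, -0.001], [0.991, -0.137, -0.001], [-0.001, -0.0, -1.0]]
force: [-2.6, -6.5, 1.3]
opening: 0.297
grasp_force: 3.3
```

step_arm(
  steps=[
    [0,0,0,0,0,0,0.4],
    [0,0,0,0,0,0,0.4],
    [0,0,0,0,0,0,0.4],
    [0,0,0,0,0,0,0.4],
    [0,0,0,0,0,0,0.4],
    [0,0,0,0,0,0,0.4],
    [0,0,0,0,0,0,0.4],
  ],
)

```text
time_s: 21.45
position: [0.561, -0.0729, 0.0574]
tcp_rot: [[0.137, 0.991, -0.001], [0.991, -0.137, -0.001], [-0.001, -0.0, -1.0]]
force: [-2.9, -6.9, 1.7]
opening: 0.301
grasp_force: 3.3
```

step_arm(
  steps=[
    [-0.003,0,0,0,0,0,0.4],
    [-0.01,0,0,0,0,0,0.4],
    [-0.03,0,0,0,0,0,0.4],
    [-0.04,0,0,0,0,0,0.4],
    [-0.04,0,-0.08,0,0,0,0.4],
    [-0.04,0,-0.2,0,0,0,0.4],
    [-0.04,0,-0.3,0,0,0,0.4],
    [-0.04,0,-0.3,0,0,0,0.4],
  ],
)

```text
time_s: 22.12
position: [0.5633, -0.0848, 0.1528]
tcp_rot: [[0.138, 0.99, 0.011], [0.99, -0.138, -0.003], [-0.002, 0.011, -1.0]]
force: [0.6, -0.5, 0.3]
opening: 0.302
grasp_force: 0.0
```

```bash
python3 -c "
from h import *
front(); rect()"
```

```text
front [(-47, 65), (-42, 65), (-37, 63), (-32, 64), (-27, 65), (-22, 65), (-17, 63), (-12, 64), (-7, 65), (-2, 63), (3, 63), (8, 64), (13, 65), (18, 63), (23, 64), (28, 64), (33, 65), (38, 63), (43, 64), (48, 64)]
tcp board 5.1 -54.2 F [-0.3  0.4 -0.4] fy 0.37 z 0.1505 t 22.1667
rect c 0.4 18.1 size 94.2 95.2 ang -0.1
```

step_arm(
  steps=[
    [0,0,0,0,0,0,0.4],
    [0,0,0,0,0,0,0.4],
    [0,0,0,0,0,0,0.4],
    [0,0,0,0,0,0,0.4],
  ],
)

```text
time_s: 22.55
position: [0.5589, -0.0834, 0.1461]
tcp_rot: [[0.138, 0.99, -0.002], [0.99, -0.138, 0.001], [0.001, -0.002, -1.0]]
force: [-0.2, -0.2, 0.3]
opening: 0.301
grasp_force: 0.0
```

```bash
python3 -c "
from rig import *
print(hand_in())"
```

```text
the job is handed in; nothing more can be done
None
```

Job handed in at about 22.6 s with no verdict returned: the tile was pressed on the stop at about 7 N for a second and released, and the last image fit shows it within 0.1° of square and 0.4 mm of the middle line, after I corrected an 18° twist on the board by pushing its edges.

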